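# Roll test for label-printer cores

## Task

Check the three cardboard roll cores from the rack on the sloping test board: set each one down across the upper part of the board, at the black line, let go and see what it does. A good core rolls by itself down into the bay under the wire cover, where it stays; a core that stays where you let it go is squashed, so pick it off the board again and leave it in the steel scrap tray. Do not push a core down the board, and leave the mouse, the chime box and the notebook alone.

Things in the scene. Friction and masses are not known exactly. Their poses are not given: they have to be found in the camera images.
- core_a: brown cardboard roll core, 110 mm long, dark hollow ends, 40-85 g; origin at its middle, own y along its length, which lies along the rack's y. Either round (44 mm across) or squashed to a flat oval (50 mm wide, 32 mm high, lying on a flat side, middle 16 mm above its support); name and place do not tell which
- core_b: brown cardboard roll core, 110 mm long, dark hollow ends, 40-85 g; origin at its middle, own y along its length, which lies along the rack's y. Either round (44 mm across) or squashed to a flat oval (50 mm wide, 32 mm high, lying on a flat side, middle 16 mm above its support); name and place do not tell which
- core_c: brown cardboard roll core, 110 mm long, dark hollow ends, 40-85 g; origin at its middle, own y along its length, which lies along the rack's y. Either round (44 mm across) or squashed to a flat oval (50 mm wide, 32 mm high, lying on a flat side, middle 16 mm above its support); name and place do not tell which
- board: plywood test board, tilted 12 degrees, 150 mm wide between rims 18 mm high. Origin on its surface at mid-width on the black release line, 92 mm above the desk; x down the slope along the surface, y across, z out of it. Surface from x = -85 mm (top, open) to 380 mm (end wall). A round core laid across it rolls down as soon as it is free, a squashed one on its flat stays. Place and yaw vary
- bay (a point): point on the board's surface in the middle of the bay, 300 mm down the slope from the black line. The bay reaches from 220 mm to the end wall at 380 mm, has sides and a cover of steel wires 62 mm above the surface, and is open only towards the upper board: cores get in by rolling and cannot be reached from above
- rack: low grey rack, fixed, 280 x 130 mm plate, left or right of the board; origin on the desk under its centre, top 8 mm above the desk. Three places at x = -85, 0, 85 mm, each between four lugs 8 mm high and 4 mm thick, inner faces 27 mm either side of the place's middle line, only 36 to 54 mm from the middle along y: fingers have room at the middle of a core
- scrap: open dark steel scrap tray, fixed, 210 (own x) x 170 mm outside, 55 mm high, walls and floor about 4 mm; origin on the desk under its centre. On the other side of the board from the rack
- mouse: bystander: black computer mouse 105 x 60 x 30 mm, loose on the desk; origin at the centre of its underside
- chime: bystander: white box of a wireless chime, 30 x 65 x 85 mm with a 60 mm aerial, standing loose; origin at the centre of its underside
- book: bystander: light blue notebook 150 x 210 x 20 mm, lying flat; origin at the centre of its underside

How it is judged:
On the way:
1. the squashed core lies still and untouched on the upper part of the board (its middle within 70 mm of the black line along the slope) (x of core_c in the frame of board between -0.07 and 0.07 m and y of core_c in the frame of board between -0.075 and 0.075 m and z of core_c in the frame of board between 0.005 and 0.03 m and contact force between the fingers and core_c below 0.2 N and linear speed of core_c below 0.02 m/s), for 0.2 s.
At the end, for the whole second after the job is handed in: both round cores lie at rest in the covered bay (their middles more than 245 mm down the slope from the black line, between the side walls, under the cover), and the squashed core lies at rest in the scrap tray (its middle inside the walls and less than 60 mm above the desk) (x of core_a in the frame of board between 0.245 and 0.38 m and y of core_a in the frame of board between -0.075 and 0.075 m and z of core_a in the frame of board between 0 and 0.05 m and linear speed of each of core_a, core_b, core_c below 0.03 m/s and x of core_b in the frame of board between 0.245 and 0.38 m and y of core_b in the frame of board between -0.075 and 0.075 m and z of core_b in the frame of board between 0 and 0.05 m and x of core_c in the frame of scrap between -0.1 and 0.1 m and y of core_c in the frame of scrap between -0.08 and 0.08 m and z of core_c in the frame of scrap between 0 and 0.06 m); the robot touches nothing.
It fails at once if a core is touched by the fingers while it lies on the lower part of the board or in the bay (more than 100 mm down the slope from the black line) ((contact force between the fingers and core_a above 0.5 N and x of core_a in the frame of board between 0.1 and 0.38 m and y of core_a in the frame of board between -0.075 and 0.075 m and z of core_a in the frame of board between 0 and 0.035 m) or (contact force between the fingers and core_b above 0.5 N and x of core_b in the frame of board between 0.1 and 0.38 m and y of core_b in the frame of board between -0.075 and 0.075 m and z of core_b in the frame of board between 0 and 0.035 m) or (contact force between the fingers and core_c above 0.5 N and x of core_c in the frame of board between 0.1 and 0.38 m and y of core_c in the frame of board between -0.075 and 0.075 m and z of core_c in the frame of board between 0 and 0.035 m)).
It fails at once if the mouse, the chime box or the notebook is moved by more than 30 mm (distance of any of mouse, chime, book from where it was at the start of the episode above 0.03 m).
It also fails if it takes over 72 s, if anything falls off the work surface, if the arm or the gripper's body presses on something with over 40 N, if the wrist force passes 120 N, or if a joint passes its speed limit or range.

## Robot

A 6-joint arm with a two-finger parallel gripper is mounted at the origin on the work surface. World frame = base frame: x ahead of the robot, y to its left, z up, the work surface at z = 0. Lengths are in m, angles in rad, forces in N, time in s.
With the tool pointing down it reaches from about 0.375 to 0.75 m from the base axis. Payload 9 kg.
Tool frame: the origin (TCP) lies on the centre line of the jaws, within the pads' length; the fingertips stand 19 mm ahead of it and the grasp point (between the pads) is the TCP; z points along the fingers, y is the line along which they close (so a half turn about z gives the same grasp; the last joint's range is limited). The gripper opens to 85 mm and grips with 20 to 120 N. Pads are 22 mm wide; open, the fingers measure 114 mm over their backs; the gripper's body (76 mm by 85 mm) begins 54 mm behind the grasp point. The pads swing forward as they close: fully open they stand 13 mm farther back than shut.
Start: joints at [-1.379, 0.104, 0.097, 1.564, 0, 1.353], TCP at [0.239, -0.55, 0.25] pointing down, gripper open.
Joint ranges: [-2.99, 2.99], [-0.84, 1.86], [-1.1, 1.16], [-1.84, 2.11], [-1.51, 1.56], [-3.14, 3.14]. Speed limits (rad/s): [2.22, 2.22, 2.57, 3.14, 3.14, 3.14].

## Interface

Orientations are given as a unit quaternion [x, y, z, w].
In Python, from workcell import sense, imaging, robot gives the robot as it stands.
- The arm moves only by the tool arm_command, never from a script. Its argument "plan" is a list of rows, each a list of 6 numbers: the shift along the tool's x, y, z in mm, then the turn, a rotation vector about the tool's x, y, z in units of 10 degrees (1.0 is 10 degrees). In form: [[x, y, z, rx, ry, rz], ...]. A call has 1 to 8 rows; each row is the pose to reach, as a shift and turn from the pose commanded when the call began, along the tool's axes at that moment; what a row does not reach only later rows make up. A row lasts 1/8 s, in which the tool goes at most 62.5 mm and 10.7 degrees, less where a joint would pass 70% of its speed; a pose out of reach is approached as far as the arm can. A call with a gripper value outside its range is refused whole. "fingers" is the opening, from -1 (shut) to 1 (fully open), so that 0 is half open, set as the call begins (left out, the last holds). The fingers move at their own pace and stop on an object; "grip_force" is the grip in N (left out, the last holds). Time passes only in rows, so rows that repeat a pose let the fingers close. It gives the time, the measured TCP pose, the force, the opening and the grip force at its end, in the units of the state.
- sense(): the state, without advancing time (a new reading comes with each control period).
- imaging.grab_frame(name): name is "side" or "top" or "wrist"; returns a dict with "image" (384x512x3 uint8, red, green, blue), "range_z" (384x512 float32, m along the optical axis (not along the pixel's ray), 0 where there is no reading), "fov_y" (degrees; the focal length in pixels is half the picture's height over the tangent of half this angle, whatever the lens; pixels are square), "cx", "cy" (the principal point, pixels), "dist_coeffs" ([k1, k2, p1, p2, k3] as OpenCV has them; the pictures are not rectified), "R" (3x3) and "t" (3): a world point X has camera coordinates R X + t. Camera axes: x right, y down, z forward; pixel columns grow to the right and rows downward; lengths in m; the calibration is good to about 2 mm. A picture is of the moment at which its call begins.
- robot.job_done(): hands the job in; it is judged then, once.
The state is a dict: "time": time; "qpos": joint angles; "qvel": joint speeds; "effort": joint torques, N m; "eef_pos": TCP position; "tool_rot": TCP orientation; "wrist_force": force on the tool from outside, world axes, zero at the start; "moment": the same for the moment, N m; "grip_width": finger opening in m; "finger_force": force on a finger pad.
Only numpy, scipy, OpenCV 4.12 (cv2) and the standard library are available. Lean on these libraries where they do the work, as an engineer would, in place of code of your own. Each camera call takes 0.05 s, during which the arm holds its last target. There are 200 camera calls.

## Working session

There is one attempt and no reset: what is moved stays moved. The work goes in short steps, Python scripts to look and compute and a tool call to move; the robot and the scene stay as the last step left them, time stands still between calls to the robot, and variables do not carry over. Pictures are saved under pics/ and viewed, at most 10 in all, crops included, and the job is handed in when it is done.

Besides the shell and the picture viewer there is one more tool, called after "Request:" by a JSON object that holds its "name" and its "arguments", one argument or row to a line. arm_command: Moves the arm, as the interface text tells. Its arguments: {"type":"object","properties":{"plan":{"type":"array","items":{"type":"array","items":{"type":"number"}}},"fingers":{"type":"number"},"grip_force":{"type":"number"}},"required":["plan"]}

```bash
mkdir -p pics; ls
cat > h.py <<'E'
import numpy as np, cv2
from workcell import sense, imaging, robot
from scipy.spatial.transform import Rotation as Rn
def grab(n):
    f=imaging.grab_frame(n); h=f["image"].shape[0]
    fl=h/2/np.tan(np.radians(f["fov_y"])/2)
    f["K"]=np.array([[fl,0,f["cx"]],[0,fl,f["cy"]],[0,0,1]]); f["D"]=np.array(f["dist_coeffs"],float)
    f["R"]=np.array(f["R"]);f["t"]=np.array(f["t"]); return f
def cloud(f):
    h,w=f["range_z"].shape; u,v=np.meshgrid(np.arange(w),np.arange(h))
    p=cv2.undistortPoints(np.stack([u,v],-1).reshape(-1,1,2).astype(np.float64),f["K"],f["D"]).reshape(-1,2)
    z=f["range_z"].reshape(-1,1).astype(float)
    X=(np.hstack([p*z,z])-f["t"])@f["R"]; X[z[:,0]<=0]=np.nan
    return X.reshape(h,w,3)
def save(f,n): cv2.imwrite("pics/"+n,cv2.cvtColor(f["image"],cv2.COLOR_RGB2BGR))
def delta(p,Rt,s=None):
    """shift (tool mm) and turn (10deg) from current tool pose to p, Rt"""
    s=s or sense(); R0=Rn.from_quat(s["tool_rot"])
    return np.round(R0.inv().apply(np.array(p)-s["eef_pos"])*1e3,1), np.round((R0.inv()*Rt).as_rotvec(degrees=True)/10,2)
E
python3 - <<'E'
from h import *
for n in("top","side"):
    f=grab(n); save(f,n+".png"); X=cloud(f); np.savez(n+".npz",X=X,im=f["image"],K=f["K"],D=f["D"],R=f["R"],t=f["t"])
    print(n,-f["R"].T@f["t"])
s=sense(); print(s)
E
```

```text
pics
top [ 0.50354647 -0.01717861  1.56646307]
side [0.03311089 1.10731084 0.90203572]
{'time': 0.1, 'qpos': array([-1.37871139e+00,  1.04647111e-01,  9.65742060e-02,  1.56391327e+00,
       -1.50616788e-05,  1.35310888e+00]), 'qvel': array([ 0.0012033 , -0.00110724, -0.00080236,  0.00032809,  0.00029013,
       -0.00144423]), 'effort': array([ 6.17406578e-03, -5.58200347e+01,  5.04725218e+01,  1.26934354e-02,
       -2.87048560e-04, -3.25476051e-06]), 'eef_pos': array([ 0.23899863, -0.55004761,  0.24961062]), 'tool_rot': array([ 9.79083971e-01,  2.03455704e-01,  8.53465768e-08, -5.94971711e-04]), 'wrist_force': array([-0.3773219 ,  0.69836229, -0.83137573]), 'moment': array([-0.00978081, -0.00200559, -0.02495652]), 'finger_force': 0.0, 'grip_width': 0.08558591364393231}
```

View pics/top.png

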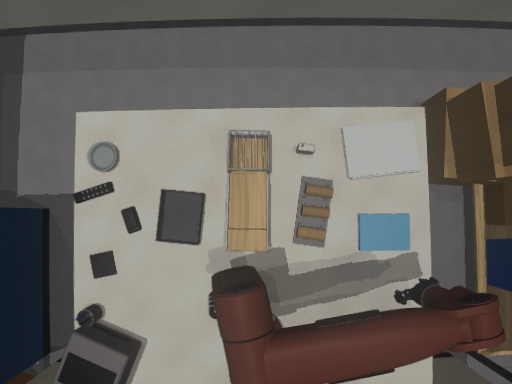

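View pics/side.png

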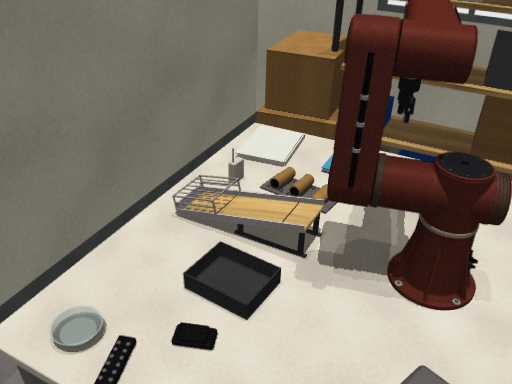

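The top view shows the board at about (248,190), with the black line at row 229. The cores are at (320,191), (316,212) and (311,234), and the scrap tray is at (181,217). The side view agrees; the board slopes away from the robot.

Run:
```python
from h import *
d=np.load("top.npz"); X=d["X"]; im=d["im"]; hsv=cv2.cvtColor(im,cv2.COLOR_RGB2HSV)
def P(u,v): return np.round(X[v,u],3)
# cores
for (u,v) in((320,191),(316,212),(311,234)):
    W=X[v-14:v+15,u-22:u+23].reshape(-1,3); W=W[(W[:,2]>.022)]
    W=W[np.hypot(*(W[:,:2]-X[v,u,:2]).T)<.062]
    # restrict near
    r=cv2.minAreaRect((W[:,:2]*1000).astype(np.float32)); e,vec=np.linalg.eigh(np.cov(W[:,:2].T))
    print("core",len(W),r,"top",np.percentile(W[:,2],[50,90,97]).round(4),"axis",np.degrees(np.arctan2(*vec[::-1,1])).round(1))
# board wood
for name,c in(("scrap",(157,188,205,245)),("rack",(292,175,335,247))):
    x0,y0,x1,y1=c; W=X[y0:y1,x0:x1].reshape(-1,3); 
    m=(W[:,2]>(.03 if name=="scrap" else .004))&(W[:,2]<.07)
    print(name,cv2.minAreaRect((W[m][:,:2]*1000).astype(np.float32)),np.nanpercentile(W[m][:,2],[50,97]))
W=X[172:228,234:263].reshape(-1,3);W=W[~np.isnan(W[:,0])]
for _ in range(3):
    c=W.mean(0);n=np.linalg.svd(W-c,full_matrices=False)[2][2];n*=np.sign(n[2]); W=W[abs((W-c)@n)<.005]
print("board",c,n,np.degrees(np.arccos(n[2])),"yaw",np.degrees(np.arctan2(n[1],n[0])))
g=hsv[:,:,2].astype(int)
for u in(234,240,248,256,262): 
    v=222+np.argmin(g[222:238,u]); print(u,v,g[v-2:v+3,u],P(u,v))
for v in(180,200,220):print([P(u,v).tolist() for u in(226,228,229,230,266,268,269,270,271)])
```

```text
core 309 ((587.326904296875, -273.8466796875), (112.0723648071289, 58.27989959716797), 82.06000518798828) top [0.0478 0.054  0.0566] axis 80.6
core 299 ((487.3455810546875, -254.70228576660156), (110.90396881103516, 82.01715087890625), 82.43375396728516) top [0.048  0.0539 0.056 ] axis 84.3
core 340 ((423.0121765136719, -238.28675842285156), (112.42589569091797, 49.81417465209961), 80.74492645263672) top [0.0389 0.0434 0.0459] axis 81.8
scrap ((493.6697998046875, 289.77203369140625), (168.9420928955078, 207.16195678710938), 83.54168701171875) [0.05159386 0.06026894]
rack ((511.8763427734375, -254.1497802734375), (174.08364868164062, 292.6146240234375), 88.85697937011719) [0.01365022 0.05376405]
board [0.55955101 0.01185851 0.06704947] [ 0.20877794 -0.00680526  0.97793939] 12.05724246391915 yaw -1.8669328157796405
234 228 [161 147 111 126 161] [0.447 0.067 0.088]
240 229 [155 127 121 156 156] [0.443 0.044 0.089]
248 229 [158 125 118 158 160] [0.443 0.013 0.088]
256 229 [165 133 127 164 163] [ 0.442 -0.018  0.093]
262 229 [162 131 104 150 165] [ 0.442 -0.041  0.093]
[[0.643, 0.104, -0.002], [0.636, 0.09, 0.072], [0.637, 0.087, 0.059], [0.638, 0.084, 0.051], [0.636, -0.061, 0.052], [0.634, -0.068, 0.069], [0.641, -0.075, -0.003], [0.64, -0.079, -0.0], [0.641, -0.083, -0.005]]
[[0.56, 0.104, 0.001], [0.557, 0.09, 0.083], [0.557, 0.087, 0.071], [0.557, 0.083, 0.069], [0.555, -0.059, 0.068], [0.558, -0.069, -0.003], [0.557, -0.073, 0.001], [0.557, -0.077, 0.003], [0.557, -0.081, 0.009]]
[[0.479, 0.097, 0.107], [0.479, 0.09, 0.09], [0.478, 0.087, 0.083], [0.479, 0.082, 0.092], [0.477, -0.058, 0.079], [0.475, -0.068, 0.001], [0.475, -0.072, 0.0], [0.475, -0.076, -0.003], [0.475, -0.081, -0.004]]
```

```bash
cat >> h.py <<'E'
def tool(yaw_y, n=(0,0,1)):
    """tool rotation: z = -n, tool y along heading yaw_y (deg)"""
    z=-np.array(n,float)/np.linalg.norm(n); a=np.radians(yaw_y); y=np.array([np.cos(a),np.sin(a),0]); y-=z*(y@z); y/=np.linalg.norm(y)
    return Rn.from_matrix(np.stack([np.cross(y,z),y,z],1))
E
python3 - <<'E'
from h import *
print(delta([.505,-.25,.30],tool(-8.5)))
E
```

```text
(array([ 363.5, -169.3,  -50.1]), array([-0.01, -0.  , -5.8 ]))
```

Request:
{"name": "arm_command", "arguments": {
  "plan": [
    [363,-169,-50,0,0,-5.8],
    [363,-169,-50,0,0,-5.8],
    [363,-169,-50,0,0,-5.8],
    [363,-169,-50,0,0,-5.8],
    [363,-169,-50,0,0,-5.8],
    [363,-169,-50,0,0,-5.8],
    [363,-169,-50,0,0,-5.8],
    [363,-169,-50,0,0,-5.8]
  ],
  "fingers": 0.6,
  "grip_force": 25
}}

```text
time: 1.1
eef_pos: [0.5057, -0.249, 0.3002]
tool_rot: [0.757, 0.654, 0.0, -0.0]
wrist_force: [1.0, -0.3, 0.4]
grip_width: 0.0684
finger_force: 0.0
```

Run:
```python
from h import *
f=grab("wrist"); save(f,"w1.png"); X=cloud(f); np.savez("w1.npz",X=X,im=f["image"],K=f["K"],D=f["D"],R=f["R"],t=f["t"])
s=sense();print(s["eef_pos"],s["tool_rot"],s["grip_width"],-f["R"].T@f["t"],f["R"][2])
```

```text
[ 0.50490909 -0.25013503  0.29995181] [ 7.57094465e-01  6.53305353e-01 -1.88122703e-04 -2.28125418e-04] 0.06820386408262027 [ 0.51490625 -0.1806276   0.42382381] [-0.03837449 -0.2680955  -0.96262776]
```

View pics/w1.png

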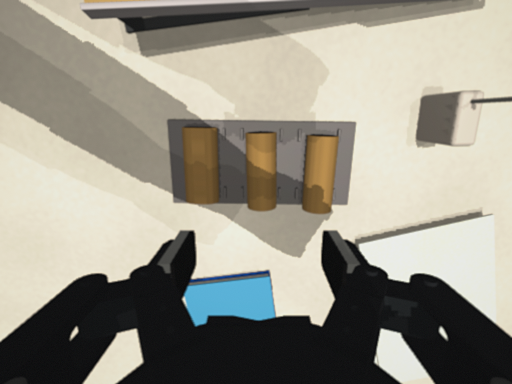

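The wrist view shows the three cores on the rack at (202,165), (262,170) and (320,173). The left one, nearest the base, is wider and lower.

Run:
```python
from h import *
d=np.load("w1.npz"); X=d["X"]; im=d["im"]; hsv=cv2.cvtColor(im,cv2.COLOR_RGB2HSV)
m=((hsv[...,1]>90)&(hsv[...,0]<25)&(X[...,2]>.01)&(X[...,2]<.08)).astype(np.uint8); m[:110]=0;m[225:]=0
n,l,st,c=cv2.connectedComponentsWithStats(m)
for i in range(1,n):
    if st[i,4]<300: continue
    W=X[l==i]; t=np.percentile(W[:,2],[50,90,97]); r=cv2.minAreaRect((W[:,:2]*1000).astype(np.float32))
    e,v=np.linalg.eigh(np.cov(W[:,:2].T)); ax=v[:,1]
    print(c[i].round(),st[i,4],"box",np.round(r[0],1),np.round(r[1],1),"top",t.round(4),"axis",np.degrees(np.arctan2(ax[1],ax[0])).round(1)%180)
rk=(hsv[...,1]<50)&(X[...,2]>.004)&(X[...,2]<.013); rk[:110]=0;rk[225:]=0;rk[:,:150]=0;rk[:,370:]=0
rk=cv2.morphologyEx(rk.astype(np.uint8),cv2.MORPH_OPEN,np.ones((3,3)))>0
print("rack",cv2.minAreaRect((X[rk][:,:2]*1000).astype(np.float32)),np.median(X[rk][:,2]))
# triangulation with top camera: core ridge/centres by colour
t=np.load("top.npz"); h2=cv2.cvtColor(t["im"],cv2.COLOR_RGB2HSV); m2=((h2[...,1]>90)&(h2[...,0]<25)).astype(np.uint8); m2[:,:290]=0;m2[:,340:]=0;m2[:175]=0;m2[250:]=0
n2,l2,s2,c2=cv2.connectedComponentsWithStats(m2)
C2=[c2[i] for i in range(1,n2) if s2[i,4]>60]; C1=[c[i] for i in range(1,n) if st[i,4]>300]
def Pm(q):return np.hstack([q["R"],q["t"].reshape(3,1)])
for a in sorted(C1,key=lambda p:p[0]):
    pass
for a,b in zip(sorted(C1,key=lambda p:p[0]),sorted(C2,key=lambda p:-p[1])):
    ua=cv2.undistortPoints(np.array([[a]]),d["K"],d["D"])[0].T; ub=cv2.undistortPoints(np.array([[b]]),t["K"],t["D"])[0].T
    h=cv2.triangulatePoints(Pm(d),Pm(t),ua,ub); print("tri",(h[:3]/h[3]).T.round(4))
```

```text
[201. 164.] 2575 box [ 421.6 -239.5] [109.9  49.3] top [0.0391 0.0406 0.0413] axis 81.1
[261. 170.] 2251 box [ 507.1 -258.6] [109.6  41.6] top [0.0493 0.052  0.0527] axis 82.4
[319. 173.] 2314 box [ 590.8 -275.3] [110.1  41.4] top [0.0493 0.052  0.0526] axis 80.2
rack ((508.693359375, -253.59619140625), (130.14508056640625, 280.291015625), 80.96372985839844) 0.008024641210995043
tri [[ 0.4202 -0.2394  0.0212]]
tri [[ 0.5078 -0.2579  0.0364]]
tri [[ 0.5922 -0.2754  0.0299]]
```

Run:
```python
from h import *
print("far",delta([.591,-.2755,.11],tool(-9)),delta([.591,-.2755,.035],tool(-9)))
for nm in("top","side"):
    d=np.load(nm+".npz"); X=d["X"]; h=cv2.cvtColor(d["im"],cv2.COLOR_RGB2HSV)
    m=(h[...,1]>80)&(h[...,0]<30)&(h[...,2]>90)&(X[...,1]>-.1)&(X[...,1]<.12)&(X[...,2]>.02)&(X[...,2]<.13)&(X[...,0]>.3)
    m=cv2.morphologyEx(m.astype(np.uint8),cv2.MORPH_OPEN,np.ones((3,3)))>0
    W=X[m]
    for _ in range(4):
        c=W.mean(0);n=np.linalg.svd(W-c,full_matrices=False)[2][2];n*=np.sign(n[2]); W=W[abs((W-c)@n)<.005]
    print(nm,len(W),c,n,"yaw",np.degrees(np.arctan2(n[1],n[0])),cv2.minAreaRect((W[:,:2]*1000).astype(np.float32)))
    # edge-based yaw: mid y per x-slice
    xs=np.arange(.40,.64,.02); mid=[(np.percentile(W[abs(W[:,0]-x)<.01][:,1],[1,99])) for x in xs]
    mid=np.array(mid); print(np.degrees(np.arctan(np.polyfit(xs,mid.mean(1),1)[0])),mid.mean(1).round(3),np.diff(mid)[:,0].round(3))
    b=(h[...,2]<0.8*cv2.medianBlur(h[...,2],15))&(X[...,0]>.42)&(X[...,0]<.465)&(X[...,1]>-.05)&(X[...,1]<.07)&(X[...,2]>.07)&(X[...,2]<.11)
    B=X[b]; 
    if len(B)>5: p=np.polyfit(B[:,1],B[:,0],1); print("line",len(B),p,"x at y=.012",np.polyval(p,.012),B.mean(0),"yaw",-np.degrees(np.arctan(p[0])))
```

```text
far (array([-12.5,  89. , 189.9]), array([-0.  , -0.  ,  0.06])) (array([-12.5,  89. , 264.9]), array([-0.  , -0.  ,  0.06]))
top 3030 [0.54521251 0.01283837 0.07031095] [ 0.2097365  -0.0073421   0.97773038] yaw -2.004894216172403 ((570.9307250976562, 13.318267822265625), (146.95823669433594, 417.05413818359375), 88.23597717285156)
-2.1558151565946213 [0.019 0.019 0.019 0.015 0.017 0.014 0.014 0.014 0.013 0.012 0.012 0.012] [0.142 0.143 0.144 0.137 0.14  0.145 0.145 0.146 0.144 0.143 0.144 0.144]
line 33 [0.02309    0.44342528] x at y=.012 0.44370236476733504 [0.44360293 0.00769353 0.09215944] yaw -1.322724251985393
side 2277 [0.54756961 0.00093875 0.07249019] [ 0.2062192  -0.01068821  0.97844745] yaw -2.9669500237181543 ((575.4466552734375, -3.3186111450195312), (149.94676208496094, 433.3011779785156), 85.20977020263672)
-1.8502808908376898 [ 0.004  0.004  0.002  0.002 -0.001  0.001 -0.001 -0.001 -0.002 -0.002
 -0.003 -0.003] [0.125 0.121 0.121 0.117 0.124 0.12  0.12  0.123 0.124 0.123 0.119 0.124]
line 35 [0.03498246 0.44690136] x at y=.012 0.4473211539759558 [0.44727033 0.0105473  0.09424144] yaw -2.0035301604444715
```

Request:
{"name": "arm_command", "arguments": {
  "plan": [
    [-12,89,190,0,0,0.06],
    [-12,89,190,0,0,0.06],
    [-12,89,190,0,0,0.06],
    [-12,89,190,0,0,0.06],
    [-12,89,265,0,0,0.06],
    [-12,89,265,0,0,0.06],
    [-12,89,265,0,0,0.06]
  ]
}}

```text
time: 2.02
eef_pos: [0.59, -0.2762, 0.0354]
tool_rot: [0.761, 0.648, -0.0, -0.001]
wrist_force: [1.8, -0.1, 1.0]
grip_width: 0.0681
finger_force: 0.0
```

Request:
{"name": "arm_command", "arguments": {
  "plan": [
    [0,0,0,0,0,0],
    [0,0,0,0,0,0],
    [0,0,0,0,0,0],
    [0,0,0,0,0,0],
    [0,0,-50,0,0,0],
    [0,0,-100,0,0,0],
    [0,0,-150,0,0,0],
    [0,0,-165,0,0,0]
  ],
  "fingers": -0.6
}}

```text
time: 3.02
eef_pos: [0.5925, -0.2768, 0.2059]
tool_rot: [0.761, 0.649, 0.001, 0.004]
wrist_force: [0.6, -0.4, -1.3]
grip_width: 0.0431
finger_force: 26.4
```

```bash
cat >> h.py <<'E'
yaw=np.radians(-2); tl=np.radians(12); O=np.array([.445,.017,.092])
bx=np.array([np.cos(yaw)*np.cos(tl),np.sin(yaw)*np.cos(tl),-np.sin(tl)]); by=np.array([-np.sin(yaw),np.cos(yaw),0]); bn=np.cross(bx,by)
def onboard(x,z,y=0): return O+bx*x+by*y+bn*z
BT=tool(-2,bn)
E
python3 - <<'E'
from h import *
s=sense();print(s["eef_pos"],s["grip_width"],s["finger_force"])
for z in(.1,.03): print(delta(onboard(0,z),BT))
E
```

```text
[ 0.592468   -0.27680132  0.20594953] 0.043126287790191585 26.351405382156372
(array([ 269.4, -171.6,   14.1]), array([ 1.23, -0.05, -0.71]))
(array([ 267.8, -186.5,   82.4]), array([ 1.23, -0.05, -0.71]))
```

Request:
{"name": "arm_command", "arguments": {
  "plan": [
    [269,-172,8,0.6,0,-0.7],
    [269,-172,8,1.2,0,-0.7],
    [269,-172,8,1.2,0,-0.7],
    [269,-172,8,1.2,0,-0.7],
    [269,-172,8,1.2,0,-0.7],
    [269,-172,8,1.2,0,-0.7],
    [269,-172,8,1.2,0,-0.7],
    [269,-172,8,1.2,0,-0.7]
  ]
}}

```text
time: 4.03
eef_pos: [0.4642, 0.0161, 0.1922]
tool_rot: [0.716, 0.69, -0.068, -0.079]
wrist_force: [-0.5, 0.6, -0.9]
grip_width: 0.0433
finger_force: 26.3
```

Run:
```python
from h import *
f=grab("wrist"); save(f,"w2.png"); X=cloud(f); np.savez("w2.npz",X=X,im=f["image"])
s=sense();print(s["eef_pos"],s["grip_width"],s["finger_force"])
for z in(.1,.028): print(delta(onboard(0,z),BT,s))
```

```text
[0.4642037  0.01602968 0.19217053] 0.04294037787251185 26.339572370052338
(array([0.3, 2. , 2. ]), array([ 0.  , -0.08, -0.01]))
(array([-0.7,  2. , 74. ]), array([ 0.  , -0.08, -0.01]))
```

View pics/w2.png

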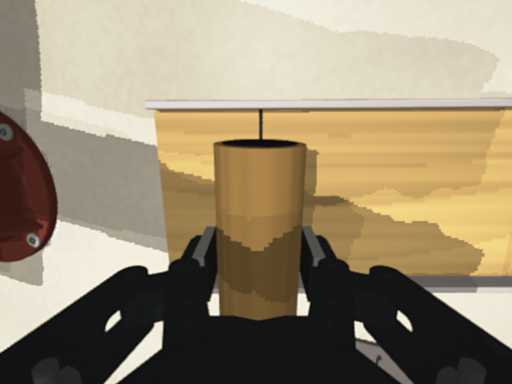

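The core is held across the board, in line with the black line (u≈261). The rims are at rows 104 and 283. I'll check the board's height and centring from this view.

Run:
```python
from h import *
d=np.load("w2.npz");X=d["X"]
B=lambda P:np.stack([(P-O)@bx,(P-O)@by,(P-O)@bn],-1)
W=B(X)
S=W[120:260,320:440].reshape(-1,3); print("surface z", np.nanpercentile(S[:,2],[10,50,90]))
for u in(200,350,450): print(u,[(v,W[v,u].round(3).tolist()) for v in(100,103,106,109,112,270,276,280,284,290)])
print("line",W[118:136:6,261].round(4).tolist())
print("core",W[150:225:15,260].round(4).tolist(),W[160,[222,300]].round(4).tolist())
```

```text
surface z [-8.70768765e-04 -2.92014156e-05  8.33937692e-04]
200 [(100, [-0.045, 0.08, 0.018]), (103, [-0.045, 0.078, 0.018]), (106, [-0.045, 0.076, 0.019]), (109, [-0.047, 0.074, 0.007]), (112, [-0.049, 0.072, 0.001]), (270, [-0.025, 0.012, 0.134]), (276, [-0.024, 0.012, 0.139]), (280, [-0.024, 0.01, 0.139]), (284, [-0.021, 0.016, 0.15]), (290, [-0.021, 0.016, 0.153])]
350 [(100, [0.064, 0.08, 0.017]), (103, [0.064, 0.078, 0.017]), (106, [0.064, 0.076, 0.019]), (109, [0.071, 0.074, -0.001]), (112, [0.071, 0.072, -0.0]), (270, [0.035, 0.007, 0.126]), (276, [0.034, 0.007, 0.13]), (280, [0.033, 0.007, 0.133]), (284, [0.032, 0.007, 0.136]), (290, [0.025, 0.017, 0.154])]
450 [(100, [0.136, 0.08, 0.018]), (103, [0.137, 0.078, 0.017]), (106, [0.138, 0.076, 0.017]), (109, [0.149, 0.074, 0.001]), (112, [0.15, 0.072, -0.0]), (270, [0.176, -0.069, -0.001]), (276, [0.176, -0.075, 0.0]), (280, [0.171, -0.074, 0.008]), (284, [0.166, -0.074, 0.014]), (290, [0.164, -0.078, 0.018])]
line [[-0.0002, 0.0673, 0.0], [-0.0002, 0.0627, -0.0009], [-0.0002, 0.058, 0.0002]]
core [[-0.0019, 0.0549, 0.1161], [-0.0019, 0.049, 0.117], [-0.0019, 0.0425, 0.1154], [-0.0019, 0.0361, 0.1159], [-0.0019, 0.0292, 0.1151]] [[-0.0181, 0.05, 0.1099], [0.0157, 0.0495, 0.1068]]
```

Request:
{"name": "arm_command", "arguments": {
  "plan": [
    [0,2,30,0,0,0],
    [0,2,55,0,0,0],
    [0,2,66,0,0,0],
    [0,2,70.5,0,0,0],
    [0,2,71,0,0,0],
    [0,2,71,0,0,0]
  ]
}}

```text
time: 4.82
eef_pos: [0.4516, 0.0183, 0.1231]
tool_rot: [0.716, 0.69, -0.067, -0.079]
wrist_force: [-0.4, 0.6, -0.8]
grip_width: 0.0433
finger_force: 26.4
```

Request:
{"name": "arm_command", "arguments": {
  "plan": [
    [0,0,0,0,0,0],
    [0,0,0,0,0,0],
    [0,0,-60,0,0,0],
    [0,0,-120,0,0,0],
    [0,0,-150,0,0,0],
    [0,0,-150,0,0,0],
    [0,0,-150,0,0,0],
    [0,0,-150,0,0,0]
  ],
  "fingers": 0.9
}}

```text
time: 5.82
eef_pos: [0.4814, 0.0156, 0.2679]
tool_rot: [0.716, 0.69, -0.068, -0.08]
wrist_force: [-0.3, 0.2, -0.0]
grip_width: 0.0812
finger_force: 0.0
```

Run:
```python
from h import *
f=grab("side"); save(f,"s2.png")
s=sense();print(s["time"],s["eef_pos"],s["grip_width"])
for z in(.2,.11,.035): print(delta([.5072,-.2585,z],tool(-9),s))
```

```text
5.875 [0.48143046 0.01557635 0.26807883] 0.08083442538195953
(array([-273.8,   48.8,   55.5]), array([-1.21, -0.  ,  0.69]))
(array([-274.9,   67.7,  143.6]), array([-1.21, -0.  ,  0.69]))
(array([-275.9,   83.3,  216.9]), array([-1.21, -0.  ,  0.69]))
```

View pics/s2.png

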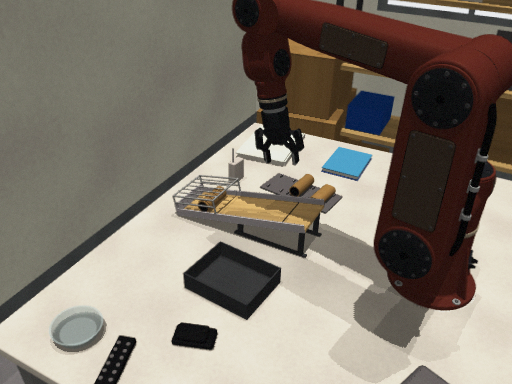

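The first core rolled into the bay and is visible under the cover at about (208,203). Next is the middle core.

Request:
{"name": "arm_command", "arguments": {
  "plan": [
    [-274,49,55,-1.2,0,0.69],
    [-274,49,55,-1.2,0,0.69],
    [-274,49,55,-1.2,0,0.69],
    [-274,49,55,-1.2,0,0.69],
    [-274,49,55,-1.2,0,0.69],
    [-275,68,143,-1.2,0,0.69],
    [-275,68,143,-1.2,0,0.69],
    [-275,68,143,-1.2,0,0.69]
  ],
  "fingers": 0.6
}}

```text
time: 6.88
eef_pos: [0.5067, -0.2574, 0.1087]
tool_rot: [0.761, 0.649, -0.0, -0.003]
wrist_force: [0.8, -0.1, 0.1]
grip_width: 0.0689
finger_force: 0.0
```

Run:
```python
from h import *
s=sense();print(s["eef_pos"],delta([.5072,-.2585,.035],tool(-9),s))
```

```text
[ 0.506667   -0.2573915   0.10866481] (array([-1.2,  1.1, 73.7]), array([-0.03, -0.02, -0.  ]))
```

Request:
{"name": "arm_command", "arguments": {
  "plan": [
    [0,0,50,0,0,0],
    [0,0,74,0,0,0],
    [0,0,75,0,0,0],
    [0,0,75,0,0,0]
  ]
}}

```text
time: 7.38
eef_pos: [0.5095, -0.2595, 0.0389]
tool_rot: [0.76, 0.649, 0.0, 0.001]
wrist_force: [0.4, -0.8, 0.9]
grip_width: 0.0683
finger_force: 0.0
```

Request:
{"name": "arm_command", "arguments": {
  "plan": [
    [0,0,0,0,0,0],
    [0,0,0,0,0,0],
    [0,0,0,0,0,0],
    [0,0,0,0,0,0],
    [0,0,-60,0,0,0],
    [0,0,-120,0,0,0],
    [0,0,-165,0,0,0],
    [0,0,-165,0,0,0]
  ],
  "fingers": -0.6
}}

```text
time: 8.38
eef_pos: [0.5103, -0.2603, 0.2069]
tool_rot: [0.761, 0.649, 0.001, 0.004]
wrist_force: [0.4, 0.4, -1.4]
grip_width: 0.0433
finger_force: 26.6
```

Run:
```python
from h import *
s=sense();print(s["eef_pos"],s["grip_width"])
for z in(.1,.028): print(delta(onboard(0,z),BT,s))
```

```text
[ 0.51027402 -0.2602672   0.20689676] 0.043251676237101765
(array([266.2, -87.4,  15.4]), array([ 1.24, -0.05, -0.7 ]))
(array([ 264.7, -102.8,   85.8]), array([ 1.24, -0.05, -0.7 ]))
```

Request:
{"name": "arm_command", "arguments": {
  "plan": [
    [266,-87,9,0.6,0,-0.7],
    [266,-87,9,1.2,0,-0.7],
    [266,-87,9,1.2,0,-0.7],
    [266,-87,9,1.2,0,-0.7],
    [266,-87,9,1.2,0,-0.7],
    [266,-87,9,1.2,0,-0.7],
    [266,-87,9,1.2,0,-0.7],
    [266,-87,9,1.2,0,-0.7]
  ]
}}

```text
time: 9.38
eef_pos: [0.4644, 0.0166, 0.1924]
tool_rot: [0.716, 0.69, -0.068, -0.08]
wrist_force: [0.1, -0.5, -0.5]
grip_width: 0.0431
finger_force: 26.5
```

Run:
```python
from h import *
f=grab("wrist"); X=cloud(f); W=np.stack([(X-O)@bx,(X-O)@by,(X-O)@bn],-1)
print("core",W[145:225:10,260].round(4).tolist())
s=sense();print(s["eef_pos"],s["grip_width"],((s["eef_pos"]-O)@bn))
for z in(.1,.028): print(delta(onboard(0,z),BT,s))
```

```text
core [[-0.0017, 0.0557, 0.0976], [-0.0019, 0.0535, 0.117], [-0.0018, 0.0493, 0.1159], [-0.0018, 0.0454, 0.117], [-0.0018, 0.0408, 0.1154], [-0.0018, 0.0365, 0.1156], [-0.0018, 0.0322, 0.116], [-0.0018, 0.0275, 0.1154]]
[0.46442739 0.01663173 0.19252295] 0.043099182472316803 0.10236567942300855
(array([-0.3,  1.9,  2.4]), array([ 0.  , -0.07, -0.  ]))
(array([-1.3,  1.9, 74.4]), array([ 0.  , -0.07, -0.  ]))
```

Request:
{"name": "arm_command", "arguments": {
  "plan": [
    [0,2,30,0,0,0],
    [0,2,55,0,0,0],
    [0,2,66,0,0,0],
    [0,2,70.5,0,0,0],
    [0,2,71,0,0,0],
    [0,2,71,0,0,0]
  ]
}}

```text
time: 10.18
eef_pos: [0.4521, 0.0187, 0.1236]
tool_rot: [0.715, 0.691, -0.067, -0.079]
wrist_force: [0.2, -0.5, -0.7]
grip_width: 0.043
finger_force: 26.5
```

Request:
{"name": "arm_command", "arguments": {
  "plan": [
    [0,0,0,0,0,0],
    [0,0,0,0,0,0],
    [0,0,-60,0,0,0],
    [0,0,-120,0,0,0],
    [0,0,-150,0,0,0],
    [0,0,-150,0,0,0],
    [0,0,-150,0,0,0],
    [0,0,-150,0,0,0]
  ],
  "fingers": 0.9
}}

```text
time: 11.18
eef_pos: [0.482, 0.0161, 0.2683]
tool_rot: [0.715, 0.691, -0.068, -0.08]
wrist_force: [0.3, 0.2, -0.6]
grip_width: 0.0811
finger_force: 0.0
```

Run:
```python
from h import *
f=grab("top"); cv2.imwrite("pics/t3.png",cv2.resize(cv2.cvtColor(f["image"],cv2.COLOR_RGB2BGR)[110:260,140:350],None,fx=3,fy=3))
s=sense();print(s["time"],s["eef_pos"],s["grip_width"])
for z in(.2,.11,.030): print(delta([.4216,-.2395,z],tool(-9),s))
```

```text
11.225 [0.48200681 0.01602186 0.26849291] 0.08124605873005167
(array([-258.4,  -36.4,   74.4]), array([-1.21, -0.  ,  0.7 ]))
(array([-259.6,  -17.6,  162.4]), array([-1.21, -0.  ,  0.7 ]))
(array([-260.7,   -0.8,  240.6]), array([-1.21, -0.  ,  0.7 ]))
```

View pics/t3.png

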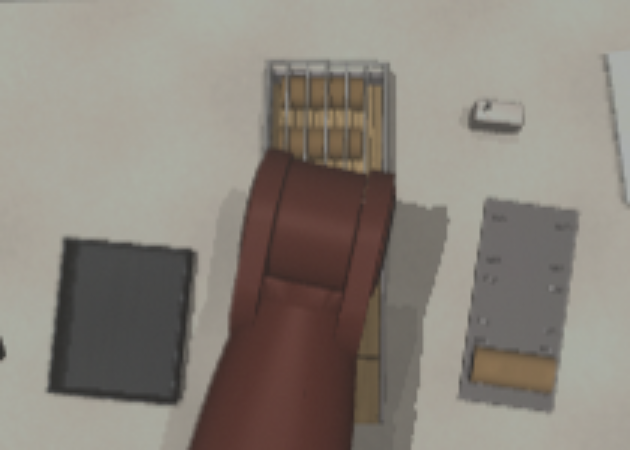

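Both round cores are under the cover, at about (325,93) and (325,143) in the crop. The third is alone on the rack at (513,370).

Request:
{"name": "arm_command", "arguments": {
  "plan": [
    [-258,-36,74,-1.2,0,0.7],
    [-258,-36,74,-1.2,0,0.7],
    [-258,-36,74,-1.2,0,0.7],
    [-258,-36,74,-1.2,0,0.7],
    [-258,-36,74,-1.2,0,0.7],
    [-260,-18,162,-1.2,0,0.7],
    [-260,-18,162,-1.2,0,0.7],
    [-260,-18,162,-1.2,0,0.7]
  ],
  "fingers": 0.65
}}

```text
time: 12.22
eef_pos: [0.4204, -0.2386, 0.1089]
tool_rot: [0.761, 0.649, -0.0, -0.003]
wrist_force: [0.1, 0.0, 0.1]
grip_width: 0.0705
finger_force: 0.0
```

Run:
```python
from h import *
s=sense();print(s["eef_pos"],s["grip_width"],delta([.4216,-.2395,.030],tool(-9),s))
```

```text
[ 0.42044601 -0.23861173  0.10885219] 0.07049908393893477 (array([-0.9,  1.6, 78.8]), array([-0.02, -0.02, -0.  ]))
```

Request:
{"name": "arm_command", "arguments": {
  "plan": [
    [0,0,50,0,0,0],
    [0,0,74,0,0,0],
    [0,0,79,0,0,0],
    [0,0,79,0,0,0],
    [0,0,79,0,0,0]
  ]
}}

```text
time: 12.85
eef_pos: [0.423, -0.2409, 0.0343]
tool_rot: [0.76, 0.649, 0.0, 0.001]
wrist_force: [0.1, -0.1, -0.6]
grip_width: 0.0703
finger_force: 0.0
```

Request:
{"name": "arm_command", "arguments": {
  "plan": [
    [0,0,0,0,0,0],
    [0,0,0,0,0,0],
    [0,0,0,0,0,0],
    [0,0,0,0,0,0],
    [0,0,-60,0,0,0],
    [0,0,-120,0,0,0],
    [0,0,-170,0,0,0],
    [0,0,-170,0,0,0]
  ],
  "fingers": -0.3
}}

```text
time: 13.85
eef_pos: [0.4237, -0.2416, 0.2073]
tool_rot: [0.761, 0.649, 0.0, 0.004]
wrist_force: [0.5, -1.2, -1.7]
grip_width: 0.0491
finger_force: 27.0
```

Run:
```python
from h import *
s=sense();print(s["eef_pos"],s["grip_width"])
for z in(.1,.022): print(delta(onboard(0,z),BT,s))
```

```text
[ 0.42367233 -0.24164521  0.2072608 ] 0.04911757425049426
(array([261.4,   1. ,  16.3]), array([ 1.23, -0.05, -0.7 ]))
(array([259.8, -15.5,  92.5]), array([ 1.23, -0.05, -0.7 ]))
```

Request:
{"name": "arm_command", "arguments": {
  "plan": [
    [261,1,10,0.6,0,-0.7],
    [261,1,10,1.2,0,-0.7],
    [261,1,10,1.2,0,-0.7],
    [261,1,10,1.2,0,-0.7],
    [261,1,10,1.2,0,-0.7],
    [261,1,10,1.2,0,-0.7],
    [261,1,10,1.2,0,-0.7],
    [261,1,10,1.2,0,-0.7]
  ]
}}

```text
time: 14.85
eef_pos: [0.464, 0.0163, 0.1925]
tool_rot: [0.716, 0.69, -0.068, -0.079]
wrist_force: [0.1, 0.9, -0.8]
grip_width: 0.0491
finger_force: 27.0
```

Run:
```python
from h import *
f=grab("wrist"); save(f,"w4.png"); X=cloud(f); W=np.stack([(X-O)@bx,(X-O)@by,(X-O)@bn],-1)
print("core",W[145:225:10,260].round(4).tolist()); print([W[170,u].round(4).tolist() for u in range(210,316,10)])
s=sense();print(s["eef_pos"],s["grip_width"],((s["eef_pos"]-O)@bn))
for z in(.1,.022): print(delta(onboard(0,z),BT,s))
```

```text
core [[-0.0022, 0.056, 0.1046], [-0.0022, 0.0521, 0.109], [-0.0022, 0.0477, 0.1085], [-0.0022, 0.0436, 0.1099], [-0.0022, 0.0388, 0.1086], [-0.0022, 0.0343, 0.1089], [-0.0022, 0.0296, 0.109], [-0.0021, 0.0245, 0.1082]]
[[-0.0253, 0.0442, 0.1014], [-0.02, 0.0451, 0.1063], [-0.0152, 0.0457, 0.1097], [-0.0109, 0.0456, 0.109], [-0.0065, 0.0458, 0.11], [-0.0022, 0.0459, 0.1107], [0.0022, 0.0457, 0.1094], [0.0065, 0.0456, 0.109], [0.0109, 0.0456, 0.1087], [0.0158, 0.0449, 0.1054], [0.0405, 0.0255, 0.0009]]
[0.46399769 0.01640544 0.19254071] 0.04886432998087878 0.10229540638833587
(array([-0.1,  2.3,  2.3]), array([ 0.  , -0.07, -0.  ]))
(array([-1.1,  2.3, 80.3]), array([ 0.  , -0.07, -0.  ]))
```

View pics/w4.png

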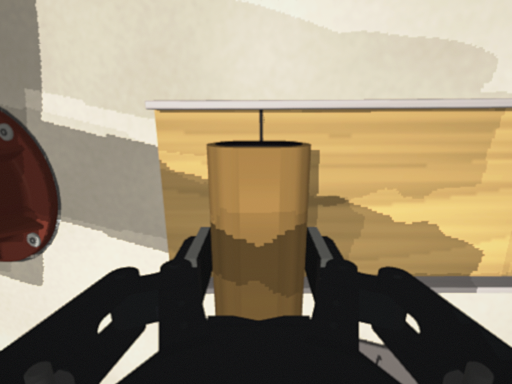

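The squashed core is held across the board at the line, with its flat side parallel to it. Its top is 109 mm above the surface, so its underside is at about 77 mm.

Request:
{"name": "arm_command", "arguments": {
  "plan": [
    [0,2,30,0,0,0],
    [0,2,60,0,0,0],
    [0,2,71,0,0,0],
    [0,2,75,0,0,0],
    [0,2,76,0,0,0],
    [0,2,76,0,0,0],
    [0,2,76,0,0,0]
  ]
}}

```text
time: 15.78
eef_pos: [0.4507, 0.0189, 0.1184]
tool_rot: [0.715, 0.691, -0.068, -0.079]
wrist_force: [-0.0, -0.8, -0.6]
grip_width: 0.0491
finger_force: 27.0
```

Request:
{"name": "arm_command", "arguments": {
  "plan": [
    [0,0,0,0,0,0],
    [0,0,0,0,0,0],
    [0,0,0,0,0,0],
    [0,0,-30,0,0,0],
    [0,0,-74,0,0,0],
    [0,0,-74,0,0,0],
    [0,0,-74,0,0,0],
    [0,0,-74,0,0,0]
  ],
  "fingers": 0.65
}}

```text
time: 16.77
eef_pos: [0.4649, 0.0176, 0.1891]
tool_rot: [0.715, 0.691, -0.068, -0.08]
wrist_force: [-0.0, 0.0, -0.2]
grip_width: 0.0704
finger_force: 0.0
```

Run:
```python
from h import *
f=grab("wrist"); save(f,"w5.png"); X=cloud(f); W=np.stack([(X-O)@bx,(X-O)@by,(X-O)@bn],-1)
h=cv2.cvtColor(f["image"],cv2.COLOR_RGB2HSV)
m=(W[...,2]>.012)&(W[...,2]<.04)&(abs(W[...,1])<.068)&(abs(W[...,0])<.1)
P=W[m];print(len(P),np.percentile(P,[1,50,99],axis=0).round(4).tolist(),cv2.minAreaRect((P[:,:2]*1000).astype(np.float32)))
s=sense();print(s["time"],(s["eef_pos"]-O)@np.stack([bx,by,bn],1),s["grip_width"],delta(onboard(0,.1),BT,s))
```

```text
8958 [[-0.0239, -0.0508, 0.02], [-0.0001, 0.0094, 0.0312], [0.0238, 0.0581, 0.0331]] ((-0.010416030883789062, 3.0001068115234375), (110.95866394042969, 49.612579345703125), 89.95413208007812)
16.825 [-0.00076597  0.00133756  0.09918139] 0.07029997261250255 (array([-1.3,  0.8, -0.8]), array([-0.01, -0.08,  0.01]))
```

View pics/w5.png

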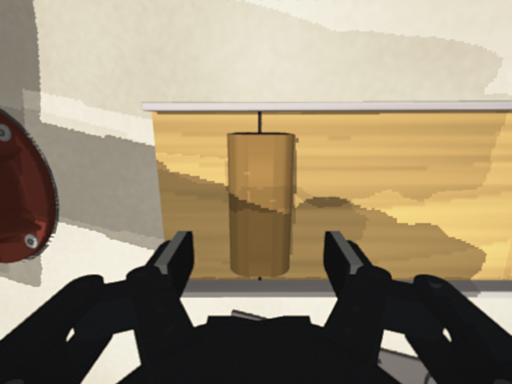

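The core lies still on the black line at about (262,205), with its middle within 3 mm of the board origin. It is squashed, so I'm picking it up again.

Request:
{"name": "arm_command", "arguments": {
  "plan": [
    [0,1,50,0,0,0],
    [0,1,70,0,0,0],
    [0,1,75,0,0,0],
    [0,1,75,0,0,0],
    [0,1,75,0,0,0]
  ]
}}

```text
time: 17.45
eef_pos: [0.4517, 0.0188, 0.1176]
tool_rot: [0.715, 0.691, -0.067, -0.079]
wrist_force: [0.1, -0.0, 0.3]
grip_width: 0.0707
finger_force: 0.0
```

Request:
{"name": "arm_command", "arguments": {
  "plan": [
    [0,0,0,0,0,0],
    [0,0,0,0,0,0],
    [0,0,0,0,0,0],
    [0,0,0,0,0,0],
    [0,0,-40,0,0,0],
    [0,0,-90,0,0,0],
    [0,0,-120,0,0,0],
    [0,0,-120,0,0,0]
  ],
  "fingers": -0.3
}}

```text
time: 18.45
eef_pos: [0.4772, 0.0162, 0.236]
tool_rot: [0.716, 0.691, -0.067, -0.078]
wrist_force: [0.2, 0.5, -0.4]
grip_width: 0.0489
finger_force: 26.6
```

Run:
```python
from h import *
s=sense();print(s["eef_pos"],s["grip_width"])
# tray: long side 207 along its own x; heading
X=np.load("top.npz")["X"]; W=X[185:248,152:210].reshape(-1,3); W=W[(W[:,2]>.04)&(W[:,2]<.07)]; b=cv2.minAreaRect((W[:,:2]*1000).astype(np.float32)); print(b,np.round(cv2.boxPoints(b)))
for z in(.2,.04): print(delta([.494,.290,z],tool(-6.5),s))
```

```text
[0.47716979 0.01623877 0.23602342] 0.048941103055084575
((493.6456298828125, 289.9013671875), (168.7755889892578, 207.12075805664062), 83.59432983398438) [[381. 218.]
 [587. 194.]
 [606. 362.]
 [400. 385.]]
(array([273.7,  14.8,  37.1]), array([-1.18, -0.02,  0.45]))
(array([271.8,  47.4, 193.7]), array([-1.18, -0.02,  0.45]))
```

Request:
{"name": "arm_command", "arguments": {
  "plan": [
    [274,15,37,-1.2,0,0.45],
    [274,15,37,-1.2,0,0.45],
    [274,15,37,-1.2,0,0.45],
    [274,15,37,-1.2,0,0.45],
    [274,15,37,-1.2,0,0.45],
    [274,15,37,-1.2,0,0.45],
    [274,15,37,-1.2,0,0.45],
    [274,15,37,-1.2,0,0.45]
  ]
}}

```text
time: 19.45
eef_pos: [0.4929, 0.2896, 0.1981]
tool_rot: [0.747, 0.665, 0.002, -0.002]
wrist_force: [0.3, 0.6, -0.5]
grip_width: 0.0491
finger_force: 26.6
```

Run:
```python
from h import *
s=sense();print(s["eef_pos"],s["grip_width"],delta([.494,.290,.033],tool(-6.5),s))
f=grab("wrist");X=cloud(f);h=cv2.cvtColor(f["image"],cv2.COLOR_RGB2HSV)
m=(h[...,1]>90)&(h[...,0]<25)&(X[...,2]>.1)&(X[...,2]<.25)
print("core top",np.percentile(X[m],[2,50,98],axis=0).round(4).tolist())
```

```text
[0.49286989 0.28958019 0.19808797] 0.04906853261682068 (array([ -0.2,   1.1, 165.1]), array([-0.  , -0.03, -0.01]))
core top [[0.4697, 0.2604, 0.194], [0.4941, 0.3076, 0.2031], [0.5183, 0.3447, 0.2047]]
```

Request:
{"name": "arm_command", "arguments": {
  "plan": [
    [0,0,60,0,0,0],
    [0,0,115,0,0,0],
    [0,0,150,0,0,0],
    [0,0,162,0,0,0],
    [0,0,164,0,0,0],
    [0,0,164,0,0,0],
    [0,0,164,0,0,0]
  ]
}}

```text
time: 20.38
eef_pos: [0.4939, 0.2917, 0.0358]
tool_rot: [0.746, 0.666, 0.003, -0.001]
wrist_force: [0.8, 0.4, -0.4]
grip_width: 0.0486
finger_force: 26.6
```

Request:
{"name": "arm_command", "arguments": {
  "plan": [
    [0,0,0,0,0,0],
    [0,0,0,0,0,0],
    [0,0,0,0,0,0],
    [0,0,-50,0,0,0],
    [0,0,-110,0,0,0],
    [0,0,-170,0,0,0],
    [0,0,-200,0,0,0],
    [0,0,-200,0,0,0]
  ],
  "fingers": 0.65
}}

```text
time: 21.38
eef_pos: [0.494, 0.2909, 0.2372]
tool_rot: [0.746, 0.666, 0.004, -0.001]
wrist_force: [-0.3, -0.5, -1.3]
grip_width: 0.0705
finger_force: 0.0
```

Run:
```python
from h import *
s=sense();print(s["time"],s["eef_pos"],s["grip_width"])
f=grab("side"); cv2.imwrite("pics/s6.png",cv2.resize(cv2.cvtColor(f["image"],cv2.COLOR_RGB2BGR)[140:330,150:360],None,fx=3,fy=3))
for n in("wrist","side","top"):
    f=grab(n);X=cloud(f);h=cv2.cvtColor(f["image"],cv2.COLOR_RGB2HSV)
    c=(h[...,1]>90)&(h[...,0]<25)
    m=c&(X[...,2]>.01)&(X[...,2]<.07)&(abs(X[...,0]-.494)<.1)&(abs(X[...,1]-.29)<.08)
    if m.sum()>20: print(n,"scrap core",np.percentile(X[m],[2,50,98],axis=0).round(4).tolist())
    W=np.stack([(X-O)@bx,(X-O)@by,(X-O)@bn],-1)
    q=c&(W[...,2]>.03)&(W[...,2]<.055)&(W[...,0]>.1)&(W[...,0]<.39)&(abs(W[...,1])<.07)
    if q.sum()>20: print(n,"bay",q.sum(),np.histogram(W[q][:,0],bins=np.arange(.1,.4,.02)))
```

```text
21.375 [0.49403818 0.29085187 0.23724789] 0.07051794000976745
wrist scrap core [[0.4683, 0.2401, 0.026], [0.4937, 0.2964, 0.0352], [0.5189, 0.3461, 0.0372]]
wrist bay 164 (array([  0,   0,   0,   0,   0,   0,   0,   0,   0,   0,   0,  41, 123,
         0,   0]), array([0.1 , 0.12, 0.14, 0.16, 0.18, 0.2 , 0.22, 0.24, 0.26, 0.28, 0.3 ,
       0.32, 0.34, 0.36, 0.38, 0.4 ]))
side scrap core [[0.4667, 0.2419, 0.0181], [0.4871, 0.2974, 0.0353], [0.517, 0.3473, 0.0406]]
side bay 213 (array([ 0,  0,  0,  0,  0,  0,  0,  0,  0, 28, 57, 21, 88, 19,  0]), array([0.1 , 0.12, 0.14, 0.16, 0.18, 0.2 , 0.22, 0.24, 0.26, 0.28, 0.3 ,
       0.32, 0.34, 0.36, 0.38, 0.4 ]))
top scrap core [[0.4717, 0.2444, 0.0272], [0.492, 0.2934, 0.0357], [0.5167, 0.3229, 0.0426]]
top bay 294 (array([ 0,  0,  0,  0,  0,  0,  0,  0,  0, 38, 86, 41, 91, 38,  0]), array([0.1 , 0.12, 0.14, 0.16, 0.18, 0.2 , 0.22, 0.24, 0.26, 0.28, 0.3 ,
       0.32, 0.34, 0.36, 0.38, 0.4 ]))
```

View pics/s6.png

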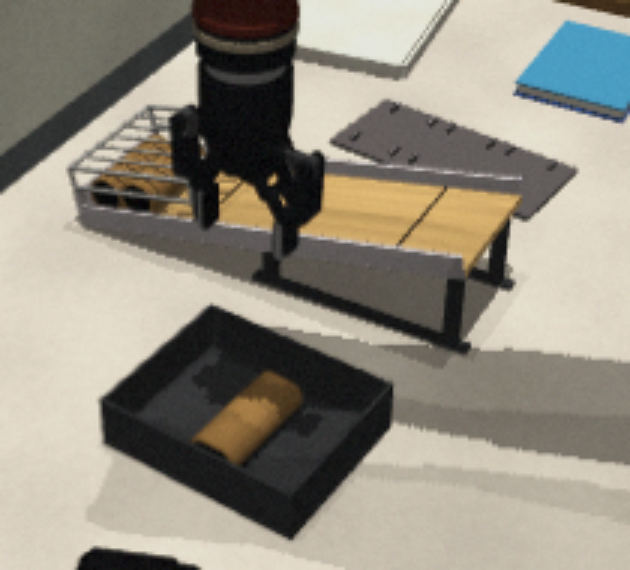

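Both round cores rest against the end wall of the bay, with middles at about x 0.31 and 0.36 m. The squashed core lies in the tray at (245,420).

```bash
python3 -c "
from h import *
print(robot.job_done())"
```

```text
the job is handed in; nothing more can be done
None
```

The job is handed in: both round cores rolled down into the covered bay on their own, and the squashed core stayed at the black line when released and now lies in the steel scrap tray.

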